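# Put the nut away in the push-and-turn tub

### The job

Open the child-resistant tub: press its cap down hard against the spring and only then, keeping it pressed, turn it anticlockwise until it comes free, never wrenching it against its catch. Lift the cap off, lay it right way up on the rubber mat, and put the loose hexagon nut away in the tub, leaving the other things where they are.

Things in the scene. Friction and masses are not known exactly. Their poses are not given: they have to be found in the camera images.
- tub: Grey plastic parts tub fixed to the table on a square plywood foot (110 x 110 x 16 mm). Body 90 mm in diameter up to 52 mm, above it a neck 60 mm in diameter, closed by the cap. Origin: centre of the underside of the foot, on the table; z up along the tub's axis; yaw varies. Two upright ribs on its side, 62 degrees anticlockwise (from above) of its +x and -x, mark the open position.
- tub_mouth (a point): Centre of the tub's round mouth, 52 mm in diameter, at the rim 86 mm above the table. Smooth inside, inner floor 46 mm below the rim.
- cap: White plastic cap, loose, 0.09 kg: skirt 84 mm in diameter, flat top 30 mm above its lower edge. Origin: centre of the skirt's lower edge, z up. Starts locked on the tub: origin 69 mm above the table on the tub's axis, axes parallel to the tub's. Two wider ribs on the skirt mark its +x and -x. A catch blocks turning and lifting until it is pressed down 6.5 mm or more; clockwise is always blocked.
- cap_bar (a point): Middle of the top of the cap's straight grip bar: 16 mm wide, 70 mm long, standing 24 mm above the flat top (54 mm above the skirt's lower edge). The bar runs along the cap's y, so pinch it along the cap's x. Pressed and turned anticlockwise (from above), the cap passes the catch by 40 degrees; from 45 to 80 degrees it lifts straight off (aim at 62: ribs in line); a stop ends the turn at 83.
- tub_spring (a joint): How far the steel spring washer under the cap's skirt is pressed down, m: 0 up, 0.009 with the cap pressed fully home, where it meets the rim and stops. About 8 N starts it, 16 N presses it fully. It springs back when let go and turns freely with the cap. Catch and stops are plastic: over 120 N of the cap against the tub breaks them.
- mat: Flat black rubber mat, 140 x 140 mm and 4 mm thick, stuck to the table; origin at the centre of its underside, on the table. The cap is to lie on it.
- nut: Loose plain steel hexagon nut, the only nut on the table: 25 mm across flats, 28 mm across corners, 11 mm high, lying flat. Origin: centre of its underside; two of its flats face its own +x and -x (the others every 60 degrees).
- pencil: Bystander: red pencil, 163 mm long, 10 mm thick, lying on the right of the table, pointing roughly away from the robot; origin at the middle of its underside, length along its y.
- screw_clamp: Bystander: small screw clamp, 92 x 138 x 21 mm, lying on its side to the left of the tub; origin at the centre of its underside, length along its y.
- pliers: Bystander: pliers with red sleeves, 56 x 176 x 13 mm, lying behind the tub; origin at the centre of the underside.
Not all that is in view belongs to the job. Of the things that look like the cap, the largest one is meant.

How it is judged:
On the way, in this order (a step that is already met when the one before it is completed fails the run):
1. the cap is turned past the catch (more than 20 degrees) while it is pressed down at least 5 mm (value of joint tub_spring above 0.005 m and angle between the x axis of cap and the x axis of tub, either way round above 0.35 rad and horizontal distance between cap and tub below 0.01 m), for 0.05 s.
2. the cap is off the tub (horizontal distance between cap and tub above 0.09 m), for 0.1 s.
At the end, for the whole second after the job is handed in: The cap lies flat and right way up on the mat (its centre within 50 mm of the mat's centre, tilt under 0.1 rad), the nut lies inside the tub below its rim, and both are at rest (horizontal distance between cap and mat below 0.05 m and z of cap in the frame of mat between 0 and 0.008 m and angle between cap's own z axis and vertical below 0.1 rad and horizontal distance between nut and tub below 0.03 m and z of nut in the frame of tub between 0.03 and 0.07 m and linear speed of each of cap, nut below 0.02 m/s); the robot touches nothing.
It fails at once if the pencil, screw clamp or pliers is moved more than 40 mm (distance of any of pencil, screw_clamp, pliers from where it was at the start of the episode above 0.04 m).
It fails at once if the cap is wrenched: it bears on the tub with more than 120 N (contact force between cap and tub above 120 N).
It also fails if it takes over 58 s, if anything falls off the work surface, if the arm or the gripper's body presses on something with over 40 N, if the wrist force passes 120 N, or if a joint passes its speed limit or range.

### The arm

A 7-joint arm with a two-finger parallel gripper is mounted at the origin on the work surface; the furniture and walls round the work are solid. World frame = base frame: x ahead of the robot, y to its left, z up, the work surface at z = 0. Lengths are in m, angles in rad, forces in N, time in s.
With the tool pointing down it reaches from about 0.425 to 0.875 m from the base axis. Payload 4.7 kg.
Tool frame: the origin (TCP) lies between the finger pads; the fingertips stand 14 mm ahead of it and the grasp point (between the pads) lies 5 mm behind it; z points along the fingers, y is the line along which they close (so a half turn about z gives the same grasp; the last joint's range is limited). The gripper opens to 87 mm and grips with 3 to 60 N. Pads are 19 mm wide; open, the fingers measure 117 mm over their backs; the gripper's body (75 mm by 190 mm) begins 51 mm behind the grasp point.
Start: joints at [1.23, 0.321, -0.07, 1.45, 0.023, 1.371, -0.057], TCP at [0.226, -0.61, 0.216] pointing down, gripper open.
Joint ranges: [-2.86, 2.86], [-0.3, 2.09], [-1.38, 1.24], [0.06, 2.45], [-1.56, 4.7], [0.09, 2.05], [-2.69, 2.69]. Speed limits (rad/s): [2.57, 2.57, 3.14, 3.14, 3.14, 3.14, 3.14].

### API

Orientations are given as a rotation vector (axis times angle).
In Python, from bench import ctrl gives the robot as it stands.
- The arm moves only by the shell command python3 -m inch 'ROWS' [OPENING] [FORCE]. ROWS is JSON, a list of rows, each a list of 6 numbers: the shift along the world's x, y, z in mm, then the turn, a rotation vector about the world's x, y, z in degrees. In form: [[tx, ty, tz, rx, ry, rz], ...]. A call has 1 to 20 rows; each row is the pose to reach, as a shift and turn from the pose commanded when the call began; what a row does not reach only later rows make up. A row lasts 1/8 s, in which the tool goes at most 62.5 mm and 10.7 degrees, less where a joint would pass 70% of its speed; a pose out of reach is approached as far as the arm can. A call with a gripper value outside its range is refused whole. OPENING is the finger opening in mm, from 0 to 87, set as the call begins (- or left out, the last holds). The fingers move at their own pace and stop on an object; FORCE is the grip in N (left out, the last holds). Time passes only in rows, so rows that repeat a pose let the fingers close. It gives the time, the measured TCP pose, the force, the opening and the grip force at its end, in the units of the state.
- ctrl.get_state(): the state, without advancing time (a new reading comes with each control period).
- ctrl.get_image(name): name is "scene" or "top" or "wrist"; returns (picture, depth): 420x560x3 uint8, red, green, blue; 420x560 float32, m along the optical axis (not along the pixel's ray), 0 where there is no reading.
- ctrl.camera_params(name): a dict with "mtx" (3x3 intrinsics, pixels), "T" (4x4, takes a point from camera to world coordinates). Camera axes: x right, y down, z forward; pixel columns grow to the right and rows downward; lengths in m; the calibration is good to about 2 mm. A picture is of the moment at which its call begins: read the wrist's pose just before it. camera_params takes no time and is no camera call; for the wrist camera it gives the pose at the moment of the call.
- ctrl.close_job(): hands the job in; it is judged then, once.
The state is a dict: "time": time; "joint_positions": joint angles; "qd": joint speeds; "joint_torque": joint torques, N m; "position": TCP position; "tool_rot": TCP orientation; "ft_force": force on the tool from outside, world axes, zero at the start; "torque": the same for the moment, N m; "grip_width": opening from 0.0 (shut) to 1.0 (fully open); "grip_force": force on a finger pad.
Only numpy, scipy, OpenCV 4.12 (cv2) and the standard library are available. Lean on these libraries where they do the work, as an engineer would, in place of code of your own. Each camera call takes 0.05 s, during which the arm holds its last target. There are 200 camera calls.

## Working session

There is one attempt and no reset: what is moved stays moved. The work goes in short steps, Python scripts to look and compute and a shell command to move; the robot and the scene stay as the last step left them, time stands still between calls to the robot, and variables do not carry over. Pictures are saved under pics/ and viewed, at most 10 in all, crops included, and the job is handed in when it is done.

```bash
mkdir -p pics
cat > h.py <<'E'
import numpy as np, cv2
from bench import ctrl
def grab(n):
    p=ctrl.camera_params(n); im,d=ctrl.get_image(n)
    np.savez(f'{n}.npz',im=im,d=d,K=p['mtx'],T=p['T'])
    return im,d,np.array(p['mtx']),np.array(p['T'])
def load(n):
    z=np.load(f'{n}.npz'); return z['im'],z['d'],z['K'],z['T']
def cloud(d,K,T):
    v,u=np.mgrid[:d.shape[0],:d.shape[1]]
    P=np.stack([(u-K[0,2])/K[0,0]*d,(v-K[1,2])/K[1,1]*d,d],-1)
    W=P@T[:3,:3].T+T[:3,3]; W[d<=0]=np.nan; return W
E
python3 - <<'E'
from h import *
for n in('top','scene'):
    im,d,K,T=grab(n); cv2.imwrite(f'pics/{n}0.png',im[...,::-1])
    print(n,T[:3,3].round(3))
print(ctrl.get_state())
E
```

```text
top [ 0.353 -0.05   1.077]
scene [0.125 0.719 0.566]
{'time': 0.1, 'joint_positions': array([ 1.23008824,  0.32175189, -0.07010429,  1.45157734,  0.02261536,
        1.37077903, -0.05691896]), 'qd': array([ 1.06398671e-03,  3.15570473e-04,  4.88997486e-04, -3.48950475e-03,
       -1.46421765e-03, -3.12731997e-05,  1.54588236e-03]), 'joint_torque': array([-4.34370550e-04, -4.92570949e+01, -4.06106198e-01, -3.13400388e+01,
       -6.42712531e-02,  3.94322444e-02,  5.66372660e-05]), 'position': array([ 0.22559936, -0.60904892,  0.21515686]), 'tool_rot': array([-3.09062328e+00, -5.54163924e-01,  6.36075011e-04]), 'ft_force': array([ 0.39215811,  1.01182439, -0.06691976]), 'torque': array([1.50853007e-05, 1.23014681e-02, 1.45799713e-02]), 'grip_force': 0.0, 'grip_width': 0.9976196293669406}
```

View pics/top0.png

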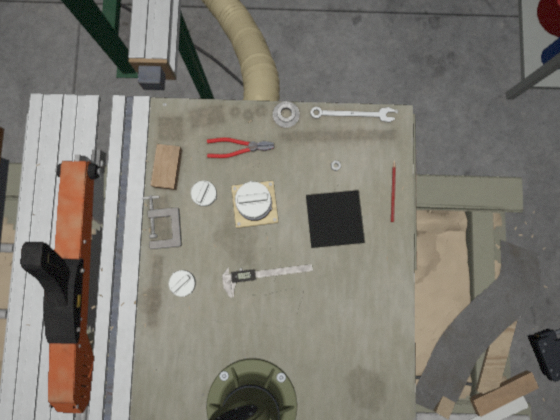

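View pics/scene0.png

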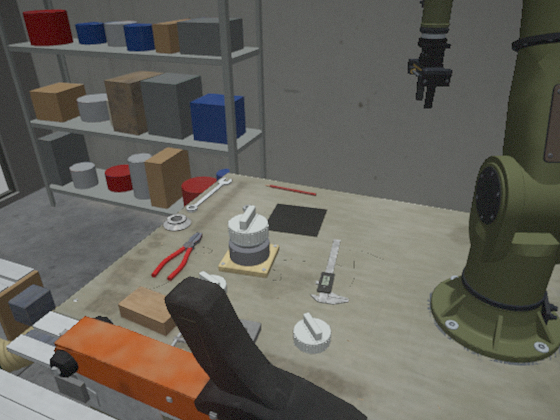

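Top view: three cap-like things lie at (253,200), (203,193) and (181,284). The one at (253,200) is the largest and sits on the tub with the plywood foot, so it is the cap. There are two ring-like things: the small hexagonal one at (336,165) should be the nut, and the large round flange at (286,113) is too big. The mat is at (335,219). I'll measure these and confirm with one enlarged crop.

Run:
```python
from h import *
im,d,K,T=load('top'); W=cloud(d,K,T)
def reg(u0,u1,v0,v1,f):
    w=W[v0:v1,u0:u1]; c=im[v0:v1,u0:u1].astype(int); m=f(w,c)&np.isfinite(w[...,2])
    return w[m]
def desc(n,p):
    if len(p)<5: print(n,len(p)); return
    r=cv2.minAreaRect((p[:,:2]*1000).astype(np.float32)); print(n,len(p),'med',np.median(p,0).round(4),'rect',np.round(r[0],1),np.round(r[1],1),round(r[2],1))
desc('bar',reg(220,290,170,235,lambda w,c:w[...,2]>.113))
desc('captop',reg(220,290,170,235,lambda w,c:(w[...,2]>.092)&(w[...,2]<.107)))
desc('foot',reg(220,290,170,235,lambda w,c:(w[...,2]>.008)&(w[...,2]<.024)))
desc('c2',reg(185,220,175,212,lambda w,c:w[...,2]>.01))
desc('c3',reg(162,200,265,300,lambda w,c:w[...,2]>.01))
desc('mat',reg(290,380,180,260,lambda w,c:c.sum(-1)<90))
desc('nut',reg(325,348,155,176,lambda w,c:w[...,2]>.005))
desc('flange',reg(265,305,95,135,lambda w,c:w[...,2]>.005))
desc('pliers',reg(200,278,130,165,lambda w,c:w[...,2]>.006))
a=cv2.resize(im[160:240,215:295],(480,480),interpolation=2);b=cv2.resize(im[150:180,320:350],(300,300),interpolation=2)
o=np.zeros((480,790,3),np.uint8);o[:,:480]=a;o[:300,485:785]=b
cv2.imwrite('pics/crop.png',o[...,::-1])
```

```text
bar 215 med [0.497  0.0106 0.1227] rect [497.7  10.3] [16.  69.8] 8.6
captop 764 med [0.4894 0.0096 0.0995] rect [497.5  10.1] [82.4 84.1] 47.0
foot 688 med [ 0.4716 -0.0078  0.0163] rect [497.9  10.4] [110.3 110.1] 8.5
c2 517 med [0.5196 0.1389 0.0238] rect [521.1 141.5] [63.6 64. ] 38.4
c3 553 med [0.2928 0.1825 0.0241] rect [292.6 184.8] [64.3 62.2] 89.4
mat 4
nut 72 med [ 0.6049 -0.1983  0.0108] rect [ 605.9 -192.7] [42.8 50.2] 7.8
flange 442 med [ 0.7378 -0.0638  0.0111] rect [738.7 -55.5] [74.6 87.7] 1.6
pliers 564 med [0.6514 0.0533 0.0111] rect [642.9  57.3] [ 84.6 190.4] 8.3
```

View pics/crop.png

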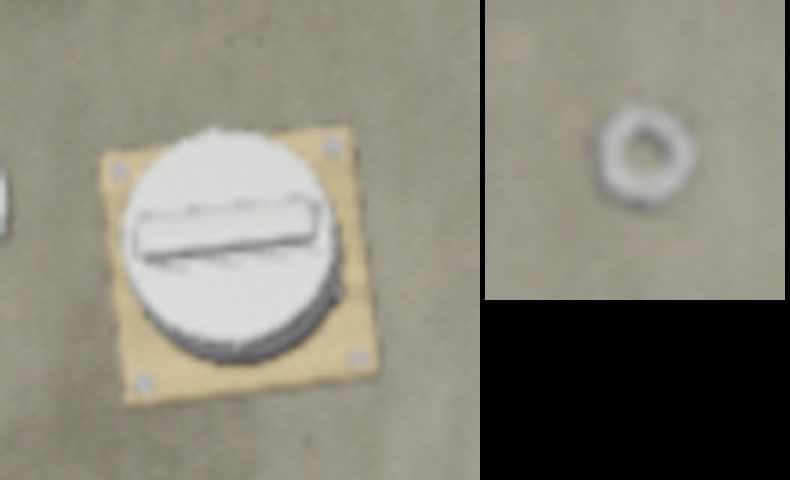

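The crop confirms the big cap on the plywood foot: bar 16 x 70 mm with its top at z 0.123, foot 110 mm, both at yaw 8.6°. The thing on the right is a small ring the size of the nut. Next I measure the mat and fly above the tub.

```bash
python3 - <<'E'
from h import *
im,d,K,T=load('top'); 
m=(im.max(-1)<45).astype(np.uint8); m[:180]=0;m[260:]=0;m[:,:290]=0;m[:,380:]=0
n,l,s,c=cv2.connectedComponentsWithStats(m);i=1+s[1:,4].argmax();print(s[i],c[i])
def px(u,v,z):
    r=T[:3,:3]@np.array([(u-K[0,2])/K[0,0],(v-K[1,2])/K[1,1],1]); return T[:3,3]+r*(z-T[2,3])/r[2]
r=cv2.minAreaRect(np.argwhere(l==i)[:,::-1].astype(np.float32));print(r)
print('mat',px(*c[i],.004),'corners',[px(*q,.004)[:2].round(3) for q in cv2.boxPoints(r)])
print('nut',px(335.9,165.5,.011))
E
python3 -m inch '[[22,52,0,0,0,6.5],[45,103,0,0,0,13],[68,155,0,0,0,19.6],[91,206,0,0,0,26.1],[113,258,0,0,0,32.6],[136,310,0,0,0,39.2],[159,361,0,0,0,45.7],[181,413,0,0,0,52.2],[204,464,0,0,0,58.7],[227,516,0,0,0,65.3],[249,568,0,0,0,71.8],[272,619,0,0,0,78.3],[272,619,0,0,0,78.3],[272,619,0,0,0,78.3]]' 60 40
python3 - <<'E'
from h import *
im,d,K,T=grab('wrist'); s=ctrl.get_state(); print(s['position'],s['tool_rot'])
cv2.imwrite('pics/w1.png',im[...,::-1]); W=cloud(d,K,T)
for lo,hi in((.112,.13),(.09,.106)):
    p=W[(W[...,2]>lo)&(W[...,2]<hi)&(np.hypot(W[...,0]-.4977,W[...,1]-.0103)<.06)]
    if len(p)>5:
        r=cv2.minAreaRect((p[:,:2]*1000).astype(np.float32)); print(len(p),np.median(p,0).round(4),r)
E
```

```text
[ 307  191   57   56 2432] [334.66118421 218.77796053]
((334.8564453125, 218.56434631347656), (51.24441909790039, 51.74193572998047), 84.2894058227539)
mat [ 0.46448497 -0.19752063  0.004     ] corners [array([ 0.523, -0.124]), array([ 0.54 , -0.258]), array([ 0.408, -0.272]), array([ 0.391, -0.139])]
nut [ 0.60346849 -0.19816401  0.011     ]
time: 1.85
position: [0.4973, 0.0087, 0.2157]
tool_rot: [-2.049, -2.381, 0.002]
ft_force: [-0.9, -0.7, -0.2]
grip_width: 0.691
grip_force: 0.0
[0.49725745 0.0079184  0.2157342 ] [-2.05063078e+00 -2.37957555e+00  1.94070787e-03]
1576 [0.4967 0.0133 0.1228] ((497.2255554199219, 10.65011215209961), (15.658577919006348, 69.66199493408203), 8.32950210571289)
5300 [0.4926 0.0142 0.0991] ((496.8541564941406, 11.254554748535156), (84.17598724365234, 84.33607482910156), 63.8412971496582)
```

View pics/w1.png

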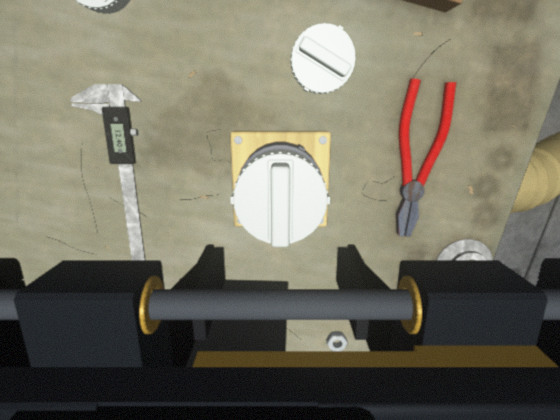

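The wrist view shows the cap with its bar upright in the picture at (280,200) between the fingers, and the hexagonal nut at (337,341). The wrist measurement agrees with the top view to 1 mm. I go down onto the bar and grip it.

```bash
python3 -m inch '[[0,1.5,-30,0,0,0],[0,1.5,-60,0,0,0],[0,1.5,-85,0,0,0],[0,1.5,-95,0,0,0],[0,1.5,-101,0,0,0],[0,1.5,-101,0,0,0]]' && python3 -m inch '[[0,0,0,0,0,0],[0,0,0,0,0,0],[0,0,0,0,0,0],[0,0,0,0,0,0],[0,0,0,0,0,0],[0,0,0,0,0,0]]' 0 55
```

```text
time: 2.65
position: [0.4981, 0.0105, 0.1156]
tool_rot: [2.049, 2.381, 0.0]
ft_force: [-0.8, -0.3, -0.3]
grip_width: 0.688
grip_force: 0.0
time: 3.4
position: [0.4976, 0.0109, 0.1152]
tool_rot: [-2.048, -2.382, 0.0]
ft_force: [-0.7, -0.5, 0.9]
grip_width: 0.151
grip_force: 55.0
```

```bash
python3 -m inch '[[0,0,-2,0,0,0],[0,0,-4,0,0,0],[0,0,-6,0,0,0],[0,0,-8,0,0,0],[0,0,-9,0,0,0],[0,0,-9,0,0,0],[0,0,-9,0,0,0]]'
```

```text
time: 4.28
position: [0.4982, 0.011, 0.108]
tool_rot: [2.047, 2.381, -0.001]
ft_force: [-4.8, -1.1, 13.1]
grip_width: 0.153
grip_force: 55.1
```

```bash
python3 -m inch '[[0,0,-1,0,0,0],[0,0,-2,0,0,0],[0,0,-3,0,0,0],[0,0,-4,0,0,0],[0,0,-4,0,0,0],[0,0,-4,0,0,0]]'
```

```text
time: 5.03
position: [0.4983, 0.011, 0.106]
tool_rot: [2.047, 2.381, -0.002]
ft_force: [-10.1, -1.8, 27.5]
grip_width: 0.153
grip_force: 55.1
```

Fully home: 9 mm down at 27 N. I turn 20° first and check, easing 1 mm in −x.

```bash
python3 -m inch '[[-1,0,0,0,0,0],[-1,0,0,0,0,3],[-1,0,0,0,0,7],[-1,0,0,0,0,11],[-1,0,0,0,0,15],[-1,0,0,0,0,20],[-1,0,0,0,0,20]]'; python3 -c "
from bench import ctrl
print(ctrl.get_state()['torque'])"
```

```text
time: 5.9
position: [0.4977, 0.0109, 0.1059]
tool_rot: [1.602, 2.7, -0.002]
ft_force: [-9.5, -0.3, 27.1]
grip_width: 0.157
grip_force: 55.2
[-0.1231337   2.09588822 -0.21404544]
```

```bash
python3 -m inch '[[0,0,0,0,0,5],[0,0,0,0,0,11],[0,0,0,0,0,17],[0,0,0,0,0,23],[0,0,0,0,0,29],[0,0,0,0,0,35],[0,0,0,0,0,40],[0,0,0,0,0,42],[0,0,0,0,0,42]]'; python3 -c "
from bench import ctrl
import numpy as np
s=ctrl.get_state();r=s['tool_rot'];print(s['torque'],np.degrees(2*np.arctan2(r[1],r[0]))-90)"
```

```text
time: 7.02
position: [0.4973, 0.0106, 0.1059]
tool_rot: [0.53, 3.096, -0.004]
ft_force: [-10.4, -1.3, 28.1]
grip_width: 0.154
grip_force: 55.3
[-0.22013637  2.37417285 -0.26576122] 70.58311113616381
```

At 62°. Now I lift straight up.

```bash
python3 -m inch '[[0,0,4,0,0,0],[0,0,8,0,0,0],[0,0,13,0,0,0],[0,0,20,0,0,0],[0,0,30,0,0,0],[0,0,30,0,0,0]]'
```

```text
time: 7.78
position: [0.4974, 0.011, 0.1329]
tool_rot: [0.528, 3.095, 0.0]
ft_force: [-0.4, -0.6, -1.9]
grip_width: 0.145
grip_force: 55.0
```

```bash
python3 -m inch '[[0,0,30,0,0,0],[0,0,60,0,0,0],[-5,-35,60,0,0,-10],[-11,-70,60,0,0,-20],[-16,-105,60,0,0,-30],[-22,-140,60,0,0,-40],[-27,-175,60,0,0,-50],[-33,-208,60,0,0,-60],[-33,-208,60,0,0,-60],[-33,-208,30,0,0,-60],[-33,-208,0,0,0,-60],[-33,-208,-30,0,0,-60],[-33,-208,-60,0,0,-60],[-33,-208,-74,0,0,-60],[-33,-208,-78,0,0,-60],[-33,-208,-78,0,0,-60]]'
```

```text
time: 9.78
position: [0.4644, -0.197, 0.0549]
tool_rot: [2.005, 2.417, 0.001]
ft_force: [-0.4, -0.8, -1.2]
grip_width: 0.147
grip_force: 55.0
```

```bash
python3 -m inch '[[0,0,-2,0,0,0],[0,0,-4,0,0,0],[0,0,-5,0,0,0],[0,0,-5,0,0,0]]'
```

```text
time: 10.28
position: [0.4641, -0.1973, 0.0501]
tool_rot: [2.006, 2.417, -0.0]
ft_force: [-1.6, 0.3, 4.6]
grip_width: 0.147
grip_force: 55.0
```

Contact with the mat. I release, rise and go over the nut.

```bash
python3 -m inch '[[0,0,0,0,0,0],[0,0,0,0,0,0],[0,0,0,0,0,0],[0,0,30,0,0,0],[0,0,80,0,0,0],[30,0,100,0,0,0],[85,0,100,0,0,0],[139,0,100,0,0,0],[139,0,100,0,0,0],[139,0,100,0,0,0]]' 45
python3 - <<'E'
from h import *
im,d,K,T=grab('wrist'); s=ctrl.get_state(); r=s['tool_rot'];print(s['position'],np.degrees(2*np.arctan2(r[1],r[0]))-90,s['ft_force'],s['grip_width'])
W=cloud(d,K,T); v,u=np.where((abs(W[...,2]-.0115)<.004)&(np.hypot(W[...,0]-.6035,W[...,1]+.198)<.035))
p=W[v,u]; q=(p[:,:2]*1000).astype(np.float32); print(len(p),u.mean(),v.mean(),np.median(p[:,2]),cv2.minEnclosingCircle(q))
h=cv2.convexHull(q)[:,0]
a=np.arange(0,180,2);w=[np.ptp(h@[np.cos(np.radians(t)),np.sin(np.radians(t))]) for t in a]
w=np.array(w); f=w.reshape(3,30).mean(0); print('flat dir mod 60:',a[:30][f.argmin()],f.min(),f.max())
c=int(u.mean()) if len(u) else 280; e=int(v.mean()) if len(v) else 250
y0,x0=max(e-75,0),max(c-100,0)
full=cv2.resize(im,(400,300)); cr=cv2.resize(im[y0:y0+150,x0:x0+200],(400,300),interpolation=2)
cv2.imwrite('pics/w2.png',np.hstack([full,cr])[...,::-1])
E
```

```text
time: 11.52
position: [0.602, -0.1968, 0.1484]
tool_rot: [-2.005, -2.417, 0.001]
ft_force: [-0.2, 1.1, -0.3]
grip_width: 0.52
grip_force: 0.0
[ 0.60174723 -0.19718564  0.14894292] -349.3832822656526 [ 0.20903116 -0.21626562  0.07296726] 0.5204685451318808
456 283.60526315789474 197.26315789473685 0.010857180662493748 ((605.4171142578125, -197.60321044921875), 13.8587646484375)
flat dir mod 60: 40 25.10848450511952 27.60401509842841
```

View pics/w2.png

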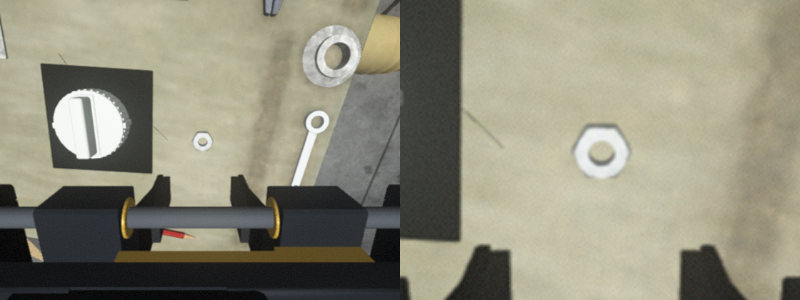

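The nut is confirmed: hexagonal, 27.7 mm across corners, centre (605.4, −197.6), flats facing 40°/−20°. The cap lies flat on the mat. I turn −30°, go down and grip.

```bash
python3 -m inch '[[3.5,-0.5,-30,0,0,-10],[3.5,-0.5,-60,0,0,-20],[3.5,-0.5,-90,0,0,-30],[3.5,-0.5,-115,0,0,-30],[3.5,-0.5,-128,0,0,-30],[3.5,-0.5,-133,0,0,-30],[3.5,-0.5,-133,0,0,-30],[3.5,-0.5,-133,0,0,-30]]' && python3 -m inch '[[0,0,0,0,0,0],[0,0,0,0,0,0],[0,0,0,0,0,0],[0,0,0,0,0,0],[0,0,0,0,0,0]]' 0 30 && python3 -m inch '[[0,0,10,0,0,0],[0,0,40,0,0,0],[0,0,90,0,0,0],[0,0,120,0,0,0],[0,0,120,0,0,0]]'
```

```text
time: 12.58
position: [0.607, -0.1978, 0.0173]
tool_rot: [2.562, 1.815, 0.002]
ft_force: [-0.2, -0.5, 0.6]
grip_width: 0.519
grip_force: 0.0
time: 13.2
position: [0.6063, -0.1975, 0.0161]
tool_rot: [-2.563, -1.816, 0.0]
ft_force: [-0.1, -0.1, 0.6]
grip_width: 0.05
grip_force: 0.0
time: 13.82
position: [0.6086, -0.1979, 0.1403]
tool_rot: [2.559, 1.813, 0.006]
ft_force: [-0.2, -0.2, 0.7]
grip_width: 0.002
grip_force: 0.0
```

The grip closed empty. I open and look again.

```bash
python3 -m inch '[[0,0,5,0,0,0],[0,0,5,0,0,0],[0,0,5,0,0,0]]' 50
python3 - <<'E'
from h import *
im,d,K,T=grab('wrist'); s=ctrl.get_state(); r=s['tool_rot'];print(s['position'],np.degrees(2*np.arctan2(r[1],r[0]))-90,s['grip_width'])
W=cloud(d,K,T); v,u=np.where((W[...,2]>.005)&(W[...,2]<.05)&(np.hypot(W[...,0]-.6035,W[...,1]+.198)<.06))
p=W[v,u]; q=(p[:,:2]*1000).astype(np.float32); print(len(p),u.mean(),v.mean(),np.percentile(p[:,2],[5,50,95]),cv2.minEnclosingCircle(q))
cv2.imwrite('pics/w3.png',im[...,::-1])
E
```

```text
time: 14.2
position: [0.6057, -0.1974, 0.1402]
tool_rot: [-2.562, -1.815, 0.001]
ft_force: [-0.7, 0.7, 0.3]
grip_width: 0.259
grip_force: 0.0
[ 0.60580885 -0.19740603  0.14024331] -379.3666766548559 0.3085009449646923
498 280.80522088353416 197.7429718875502 [0.00717432 0.01086016 0.01212689] ((605.7269287109375, -197.60687255859375), 13.789840698242188)
```

View pics/w3.png

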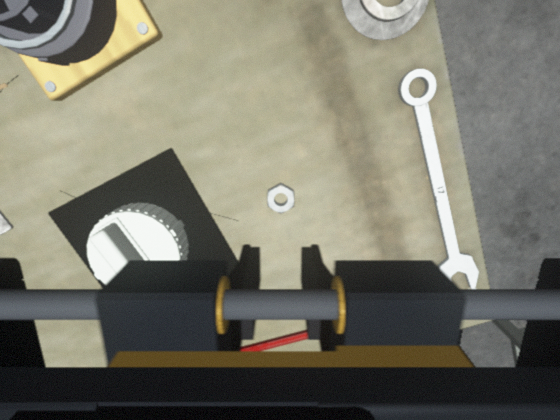

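The nut is still in place at (281,198), untouched, so the fingers must have closed above it. The fingertip height can be checked from the wrist depth.

Run:
```python
from h import *
im,d,K,T=load('wrist'); W=cloud(d,K,T); s=ctrl.get_state(); print(s['position'])
for b in((235,265,240,300),(298,330,240,300)):
    w=W[b[2]:b[3],b[0]:b[1]].reshape(-1,3); w=w[(w[:,2]>.06)]
    i=w[:,2].argsort(); print(len(w),w[i[:5]].round(4),np.percentile(w[:,2],[2,10,50]))
v,u=np.where((abs(W[...,2]-.0109)<.003)&(np.hypot(W[...,0]-.6057,W[...,1]+.1976)<.02))
h=cv2.convexHull((W[v,u][:,:2]*1000).astype(np.float32))[:,0]
a=np.arange(0,180,2);w=np.array([np.ptp(h@[np.cos(np.radians(t)),np.sin(np.radians(t))]) for t in a]).reshape(3,30).mean(0); print(a[w.argmin()],w.min(),w.max())
```

```text
[ 0.60580885 -0.19740603  0.14024331]
1318 [[ 0.5979 -0.1852  0.1454]
 [ 0.5918 -0.1805  0.1457]
 [ 0.5973 -0.1871  0.1461]
 [ 0.5963 -0.1836  0.1463]
 [ 0.5978 -0.1841  0.1463]] [0.1476009  0.15330904 0.17529651]
1397 [[ 0.6196 -0.1925  0.1459]
 [ 0.6273 -0.1927  0.146 ]
 [ 0.6193 -0.1934  0.1464]
 [ 0.6189 -0.1945  0.1465]
 [ 0.6263 -0.1922  0.1466]] [0.14789193 0.15404234 0.17682516]
40 24.94735159164327 27.320287107974337
```

The visible fingertip edge lies about 5 mm behind the TCP, not 14 mm ahead of it. That explains the miss: the tips closed above the nut. I go down again in guarded steps and watch the force.

```bash
python3 -m inch '[[0,0,-40,0,0,0],[0,0,-80,0,0,0],[0,0,-110,0,0,0],[0,0,-124,0,0,0],[0,0,-124,0,0,0]]' 45 && python3 -m inch '[[0,0,-1,0,0,0],[0,0,-2,0,0,0],[0,0,-3,0,0,0],[0,0,-3,0,0,0]]' && python3 -m inch '[[0,0,-1,0,0,0],[0,0,-2,0,0,0],[0,0,-3,0,0,0],[0,0,-3,0,0,0]]'
```

```text
time: 14.88
position: [0.6057, -0.1973, 0.0163]
tool_rot: [-2.562, -1.815, 0.001]
ft_force: [-0.6, 0.3, 1.0]
grip_width: 0.518
grip_force: 0.0
time: 15.38
position: [0.6064, -0.1977, 0.0145]
tool_rot: [2.563, 1.816, 0.0]
ft_force: [0.9, -0.4, 0.2]
grip_width: 0.516
grip_force: 0.0
time: 15.88
position: [0.6062, -0.1975, 0.011]
tool_rot: [-2.563, -1.816, 0.0]
ft_force: [0.7, -0.0, 0.2]
grip_width: 0.518
grip_force: 0.0
```

```bash
python3 -m inch '[[0,0,-1,0,0,0],[0,0,-2,0,0,0],[0,0,-4,0,0,0],[0,0,-5,0,0,0],[0,0,-5,0,0,0]]' && python3 -m inch '[[0,0,-1,0,0,0],[0,0,-2,0,0,0],[0,0,-4,0,0,0],[0,0,-5,0,0,0],[0,0,-5,0,0,0]]'
```

```text
time: 16.5
position: [0.6062, -0.1975, 0.006]
tool_rot: [-2.563, -1.816, 0.0]
ft_force: [1.0, 0.3, -0.0]
grip_width: 0.521
grip_force: 0.0
time: 17.12
position: [0.6062, -0.1975, 0.001]
tool_rot: [-2.563, -1.816, 0.0]
ft_force: [-0.6, 0.6, 0.0]
grip_width: 0.52
grip_force: 0.0
```

```bash
python3 -m inch '[[0,0,-1,0,0,0],[0,0,-2,0,0,0],[0,0,-3,0,0,0],[0,0,-3,0,0,0]]' && python3 -m inch '[[0,0,0,0,0,0],[0,0,0,0,0,0],[0,0,0,0,0,0],[0,0,0,0,0,0],[0,0,0,0,0,0]]' 0 30
```

```text
time: 17.62
position: [0.6062, -0.1975, -0.002]
tool_rot: [-2.563, -1.816, 0.0]
ft_force: [-0.4, 0.6, -0.3]
grip_width: 0.516
grip_force: 0.0
time: 18.25
position: [0.6063, -0.1976, -0.0018]
tool_rot: [2.563, 1.816, -0.0]
ft_force: [-0.3, -0.5, 0.2]
grip_width: 0.275
grip_force: 30.0
```

Gripped at 24 mm with 30 N. I lift and carry it over the tub mouth.

```bash
python3 -m inch '[[0,0,5,0,0,0],[0,0,30,0,0,0],[0,0,80,0,0,0],[0,0,140,0,0,0],[-22,42,140,0,0,0],[-44,83,140,0,0,0],[-65,125,140,0,0,0],[-87,166,140,0,0,0],[-109,208,140,0,0,0],[-109,208,140,0,0,0],[-109,208,140,0,0,0]]'
python3 - <<'E'
from h import *
im,d,K,T=grab('wrist'); s=ctrl.get_state(); print(s['position'],s['grip_width'],s['grip_force'])
W=cloud(d,K,T); m=(abs(W[...,2]-.086)<.005)&(np.hypot(W[...,0]-.4973,W[...,1]-.0107)<.045)
q=(W[m][:,:2]*1000).astype(np.float32); print(len(q),np.median(W[m][:,2]),cv2.minEnclosingCircle(q))
cv2.imwrite('pics/w4.png',im[...,::-1])
E
```

```text
time: 19.62
position: [0.4976, 0.0098, 0.1386]
tool_rot: [2.562, 1.815, 0.0]
ft_force: [-0.4, -0.0, -0.6]
grip_width: 0.272
grip_force: 30.0
[0.4977984  0.00931148 0.13846502] 0.2747583659507803 29.99973541300278
1820 0.08495444785591563 ((497.0588684082031, 10.314227104187012), 36.249813079833984)
```

View pics/w4.png

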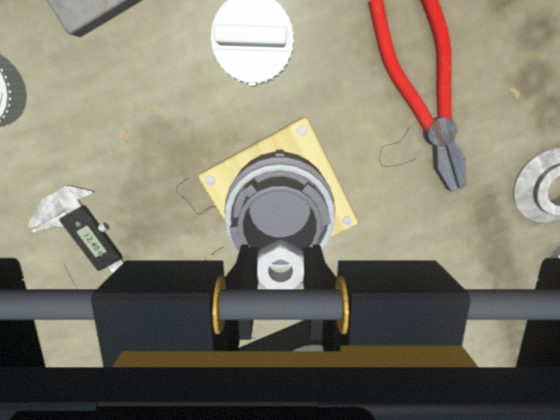

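The nut is held level at (281,268), and the mouth at (281,212) in view agrees with (497, 10.5). I lower it to just above the rim, release and rise.

```bash
python3 -m inch '[[0,1,-20,0,0,0],[0,1,-40,0,0,0],[0,1,-48,0,0,0],[0,1,-50,0,0,0],[0,1,-50,0,0,0],[0,1,-50,0,0,0]]' && python3 -m inch '[[0,0,0,0,0,0],[0,0,0,0,0,0],[0,0,0,0,0,0],[0,0,0,0,0,0],[0,0,30,0,0,0],[0,0,80,0,0,0],[-20,-50,110,0,0,0],[-30,-100,110,0,0,0],[-30,-150,110,0,0,0],[-30,-200,110,0,0,0],[-30,-200,110,0,0,0],[-30,-200,110,0,0,0]]' 50
python3 - <<'E'
from h import *
im,d,K,T=grab('top'); W=cloud(d,K,T)
a=cv2.resize(im[170:240,215:295],(400,350),interpolation=2);b=cv2.resize(im[180:260,295:375],(350,350),interpolation=2)
cv2.imwrite('pics/end.png',np.hstack([a,b])[...,::-1])
m=np.hypot(W[...,0]-.4973,W[...,1]-.0107)<.018; print(np.nanpercentile(W[m][:,2],[5,25,50,75,95]))
E
```

```text
time: 20.42
position: [0.4979, 0.0114, 0.0888]
tool_rot: [2.563, 1.815, 0.001]
ft_force: [-0.1, 0.3, 0.7]
grip_width: 0.272
grip_force: 30.0
time: 21.92
position: [0.4674, -0.1877, 0.198]
tool_rot: [-2.563, -1.816, -0.001]
ft_force: [0.8, 0.4, 0.1]
grip_width: 0.577
grip_force: 0.0
[0.03854588 0.04000991 0.04250213 0.05067448 0.05377781]
```

View pics/end.png

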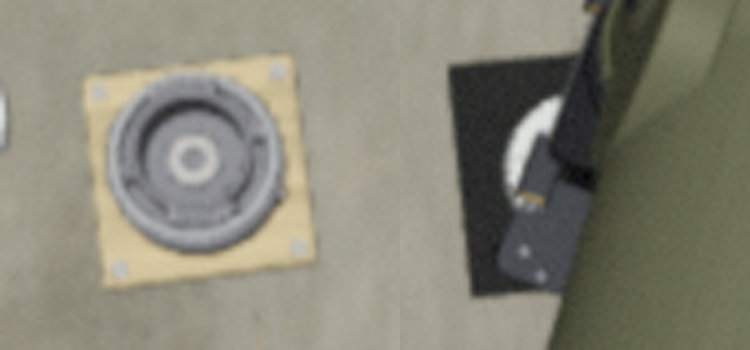

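The nut lies flat in the centre of the tub, its top at about 0.051. I check the cap's position and level from the wrist depth, then hand in.

Run:
```python
from h import *
im,d,K,T=grab('wrist'); W=cloud(d,K,T)
m=(abs(W[...,2]-.034)<.006)&(np.hypot(W[...,0]-.4645,W[...,1]+.1975)<.06)
p=W[m]; print(len(p),cv2.minEnclosingCircle((p[:,:2]*1000).astype(np.float32)),np.median(p[:,2]))
A=np.c_[p[:,:2],np.ones(len(p))]; k=np.linalg.lstsq(A,p[:,2],rcond=None)[0]; t=np.hypot(*k[:2]); print('tilt',t)
if len(p)>500 and t<.06: print(ctrl.close_job())
```

```text
3764 ((464.4077453613281, -196.3796844482422), 44.24053955078125) 0.03405996430735489
tilt 0.004308787065913164
the job is handed in; nothing more can be done
None
```

The job is handed in after about 22 s of robot time, verdict not shown: cap pressed, turned 62° and laid flat within about 1 mm of the mat's centre, nut flat in the tub (first grasp closed above it, second held), and no move went near the pencil, clamp or pliers.

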